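# Extend the telescoping V-rest stand by one hole and lay the roller in it

## Robot

A 7-joint arm with a two-finger parallel gripper is mounted at the origin on the work surface. World frame = base frame: x ahead of the robot, y to its left, z up, the work surface at z = 0. Lengths are in m, angles in rad, forces in N, time in s.
With the tool pointing down it reaches from about 0.35 to 0.9 m from the base axis. Payload 19.9 kg.
Tool frame: the origin (TCP) lies between the finger pads; the fingertips stand 19 mm ahead of it and the grasp point (between the pads) is the TCP; z points along the fingers, y is the direction in which the jaws open and shut (so a half turn about z gives the same grasp; the last joint's range is limited). The gripper opens to 94 mm and grips with 3 to 60 N. Pads are 16 mm wide; open, the fingers measure 119 mm over their backs; the gripper's body (75 mm by 177 mm) begins 78 mm behind the grasp point.
Start: joints at [-1.155, 0.417, -0.01, 1.614, 0.005, 1.111, -0.053], TCP at [0.276, 0.561, 0.224] pointing down, gripper open.
Joint ranges: [-2.81, 2.81], [-0.39, 2.02], [-1.27, 1.25], [0.06, 2.57], [-1.19, 4.33], [0.19, 2], [-2.82, 2.82]. Speed limits (rad/s): [1.89, 1.89, 2.39, 2.39, 3.01, 3.01, 3.01].

## Interface

Orientations are given as a 3x3 rotation matrix whose columns are the frame's x, y, z axes.
In Python, from rig import robot gives the robot as it stands. Calls block until the motion is done:
- robot.move_ptp(position, orientation): joint-space move of the TCP to a pose.
- robot.move_linear(position, velocity=0.15, frame=None, threshold=None): straight line of the TCP; frame=None keeps the orientation; velocity is the mean speed in m/s. With threshold (N) it stops when the force on the tool has changed by that much, and returns True; else False.
- robot.goto_joints(angles): joint-space move.
- robot.gripper_to(opening): finger opening in m; the grip force is fixed at half the most; returns when the fingers have stopped.
- robot.pause(seconds).
- robot.ik(position, orientation): joint angles nearest the present ones, or None.
- robot.get_state(): the state.
- robot.grab_frame(name): name is "scene" or "top" or "wrist"; returns the picture (400x640x3 uint8, red, green, blue); there is no depth.
- robot.camera_info(name): a dict with "fx", "fy", "cx", "cy" (pixels), "rvec" (rotation vector, rad) and "tvec" (3), from world to camera coordinates, as OpenCV has them. Camera axes: x right, y down, z forward; pixel columns grow to the right and rows downward; lengths in m; the calibration is good to about 2 mm. A picture is of the moment at which its call begins: read the wrist's pose just before it. camera_info takes no time and is no camera call; for the wrist camera it gives the pose at the moment of the call.
A pose or a line that the arm cannot do raises robot.PlanningError and nothing moves.
- robot.sign_off(): hands the job in, once; it reports no verdict.
The state is a dict: "time": time; "qpos": joint angles; "joint_vel": joint speeds; "effort": joint torques, N m; "ee_pos": TCP position; "tool_rot": TCP orientation; "force": force on the tool from outside, world axes, zero at the start; "moment": the same for the moment, N m; "opening": finger opening in m.
Only numpy, scipy, OpenCV 4.12 (cv2) and the standard library are available. Lean on these libraries where they do the work, as an engineer would, in place of code of your own. Each camera call takes 0.05 s, during which the arm holds its last target.

## Task

The steel roller has to lie across the two V-rests of the telescoping stand for welding, but they are too close together for its thick middle. Press the stand's spring button, slide the inner tube out and let the button pop fully up in the very next hole, then take the roller from its wooden cradle and lay it gently on its thin ends in the two V-rests. Press and push the stand with no more than firm finger force (about 10 N is plenty, 30 N is too much), and leave the other things on the bench where they are.

Things in the scene. Friction and masses are not known exactly. Their poses are not given: they have to be found in the camera images.
- stand: fixed stand: dark steel square tube 44 mm wide, 265 long, along its own y (y = -215 to +50 mm; +y = the way the inner tube slides out), top at z 38. Origin on the bench under the fixed rest. In the top a 14 mm slot widens to holes 19 mm long: first at y -160 (button is in it), next 42 to 58 mm further out (hand-set, not measured: feel for it), third 50 mm past that (too far)
- fixed_rest (a point): fixed V-rest: point on the axis that a seated roller has, 66 mm above the bench, amid the rest's 12 mm thickness. 90 degree V, about 45 mm wide, open upward, arms rising to about 75 mm. Axes as the stand's
- sliding_rest (a point): same point of the equal V-rest on the outer end of the inner tube: 66 mm above the bench, 100 mm from fixed_rest along the stand's +y at the start, 142 to 158 mm once in the next hole
- button_pad (a point): middle of the flat top of the black rubber-faced thumb button, 58 mm above the bench when up; 162 mm on the -y side of fixed_rest at the start; rides on the inner tube. Flat top 24 x 24 mm; at its +y end a cross ridge 6 mm thick, 9 mm high, for a fingertip pressing on the flat to push outward. Pad 10 mm thick with a 10 mm gap below it when up
- button (a joint): m pressed: 0 up (locked in a hole), 0.008 fully down. Spring: 3 N to start, 7 N fully down. From about 0.0055 the tube is free to slide. Slid off its hole and let go, it stays some 0.0045 down, rubbing under the slot's lips, and pops up at the next hole (1.5 mm play each way) unless held down
- tube (a joint): m the inner tube is slid out: 0 at the start, 0.042 to 0.058 in the next hole (1.5 mm play), travel to 0.13. Unlocked it takes 1 to 3 N to slide; locked, the hole's end stops it hard
- roller_center (a point): middle of the steel roller, on its axis (own y): thick middle 36 mm diameter, 110 long; thin ends 18 mm diameter, 40 long (190 overall); 0.3 to 0.6 kg. Starts level in two wooden V-blocks beyond the stand, roughly parallel to it, axis 55 mm up, 29 mm clear below the thick part. In the stand it belongs midway between the rests
There are look-alikes about, which are no part of the job. Leave any green look-alike of the part that bears roller_center alone.

How it is judged:
On the way, in this order (a step that is already met when the one before it is completed fails the run):
1. the button is pressed in and the tube has been slid off its first hole (value of joint button above 0.003 m and value of joint tube above 0.01 m), for 0.05 s.
2. the button has popped fully up in the next hole (value of joint button below 0.0015 m and value of joint tube between 0.039 and 0.061 m), for 0.2 s.
At the end, for the whole second after the job is handed in: The button is fully up (within 1.5 mm) in the next hole (tube out 39 to 61 mm), and the roller lies with its thin ends in both V-rests: its middle within 5 mm sideways and 4 mm in height of the line through the rests, 56 to 102 mm out from the fixed rest, its axis within 0.05 rad of the stand's (all of step 2 and x of roller_center in the frame of fixed_rest between -0.005 and 0.005 m and z of roller_center in the frame of fixed_rest between -0.004 and 0.004 m and y of roller_center in the frame of fixed_rest between 0.056 and 0.102 m and angle between the y axis of roller_center and the y axis of fixed_rest, either way round below 0.05 rad); the robot touches nothing.
It fails at once if the stand, its tube or its button is pressed or pushed by the robot with more than 30 N (contact force between any of the fingers, the arm and stand above 30 N).
It fails at once if the roller is dropped or banged on the stand (more than 60 N) (contact force between roller and stand above 60 N).
It fails at once if another thing on the bench is moved more than 30 mm (distance of any of disc, wrench, angle, hammer, pliers, clamp, tin from where it was at the start of the episode above 0.03 m).
It also fails if it takes over 64 s, if anything falls off the work surface, if the arm or the gripper's body presses on something with over 40 N, if the wrist force passes 120 N, or if a joint passes its speed limit or range.

## Working session

There is one attempt and no reset: what is moved stays moved. The work goes in short steps, each a Python script; the robot and the scene stay as the last script left them, time stands still between calls to the robot, and variables do not carry over. Pictures are saved under pics/ and viewed, and the job is handed in when it is done.

```bash
ls; mkdir -p pics; python3 - <<'E'
from rig import robot
import cv2
for n in ["scene","top"]:
    im=robot.grab_frame(n); cv2.imwrite(f"pics/{n}0.png",im[:,:,::-1])
    print(n,robot.camera_info(n))
s=robot.get_state();print(s["time"],s["ee_pos"],s["tool_rot"],s["force"],s["opening"])
E
```

```text
pics
scene {'fx': 404.97393432728035, 'fy': 404.97393432728035, 'cx': 321.2326035826311, 'cy': 199.37665388634252, 'rvec': array([ 2.30416647,  0.88231701, -0.31703565]), 'tvec': array([-0.3140542, -0.1947834,  1.4840027])}
top {'fx': 508.4967735219083, 'fy': 508.4967735219083, 'cx': 317.2740918874743, 'cy': 195.67561561794685, 'rvec': array([ 2.16362672, -2.15451935,  0.12367869]), 'tvec': array([-0.03367224,  0.48675882,  1.29412525])}
0.1 [0.27556919 0.5606324  0.22391885] [[-8.97449263e-01  4.41117526e-01 -3.86012691e-04]
 [ 4.41117686e-01  8.97448715e-01 -9.95768207e-04]
 [-9.28242148e-05 -1.06392847e-03 -9.99999430e-01]] [-0.00654783  0.5584142   0.17088816] 0.09403604412844412
```

View pics/scene0.png

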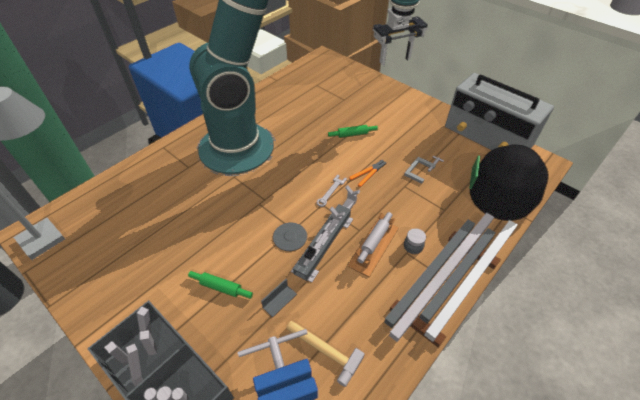

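View pics/top0.png

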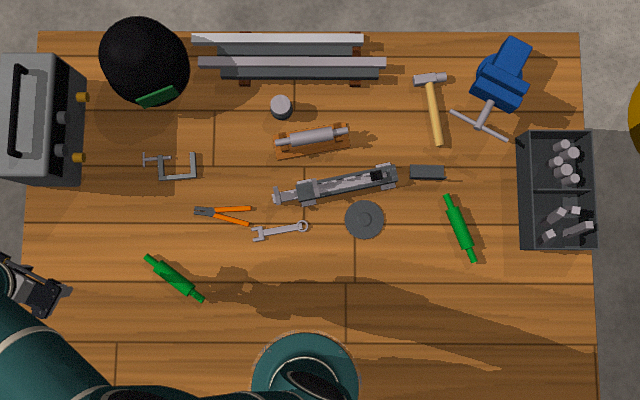

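The top view shows the stand at about (340,185): black button near (378,176), inner tube to the left near (280,197). The steel roller is in its wooden cradle at about (312,138). The look-alikes are green rollers at (175,278) and (460,228), which I'll leave alone. I'll enlarge the stand and roller to confirm.

```bash
python3 - <<'E'
import cv2
a=cv2.imread("pics/top0.png")[110:220,260:460]; cv2.imwrite("pics/top0c.png",cv2.resize(a,None,fx=4,fy=4,interpolation=cv2.INTER_CUBIC))
a=cv2.imread("pics/scene0.png")[170:300,270:430]; cv2.imwrite("pics/scene0c.png",cv2.resize(a,None,fx=4.5,fy=4.5,interpolation=cv2.INTER_CUBIC))
E
```

```text
(no output)
```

View pics/top0c.png

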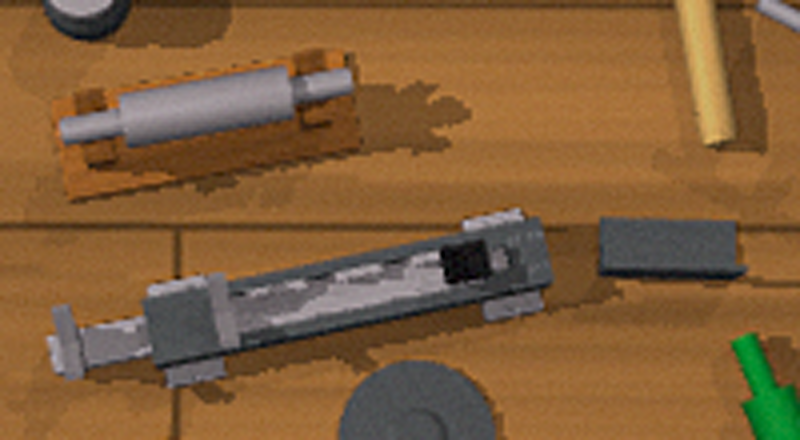

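View pics/scene0c.png

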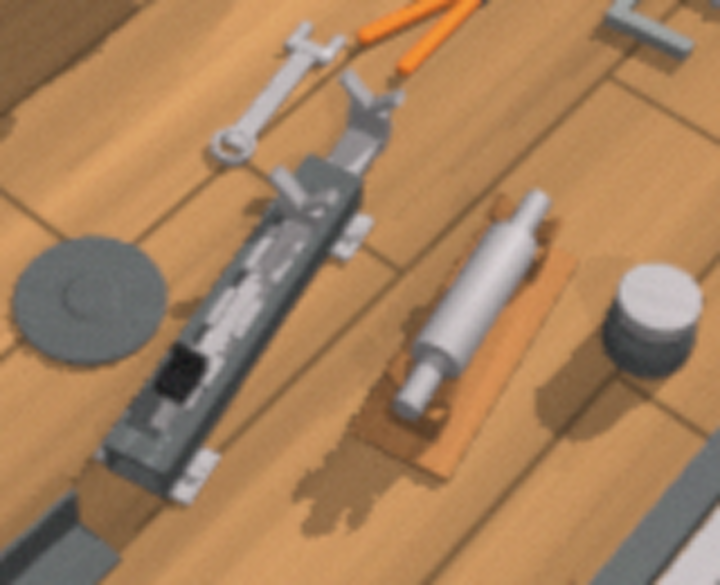

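```bash
cat > h.py <<'E'
import numpy as np, cv2
from rig import robot
def backproj(info,uv,z):
    R=cv2.Rodrigues(info["rvec"])[0]; c=-R.T@info["tvec"]
    d=R.T@np.array([(uv[0]-info["cx"])/info["fx"],(uv[1]-info["cy"])/info["fy"],1.])
    return c+d*(z-c[2])/d[2]
def proj(info,P):
    K=np.array([[info["fx"],0,info["cx"]],[0,info["fy"],info["cy"]],[0,0,1]])
    return cv2.projectPoints(np.atleast_2d(np.array(P,float)),info["rvec"],info["tvec"],K,None)[0][:,0]
def down(yaw): # tool y axis direction at angle yaw in world, z down
    y=np.array([np.cos(yaw),np.sin(yaw),0]); z=np.array([0,0,-1.]); x=np.cross(y,z)
    return np.column_stack([x,y,z])
E
python3 - <<'E'
from h import *
t=robot.camera_info("top")
f=lambda x,y,z:backproj(t,(260+x/4,110+y/4),z)
b=f(465,260,.058);fr=f(224,311,.066);sr=f(67,343,.066);e1=f(62,130,.055);e2=f(352,82,.055)
print(b,fr,sr,e1,e2,(e1+e2)/2)
for d in (fr-b,sr-fr,sr-b,e1-e2): print(np.linalg.norm(d),np.degrees(np.arctan2(d[1],d[0])))
E
```

```text
[ 0.53721744 -0.18215218  0.058     ] [ 0.50267192 -0.02844021  0.066     ] [0.4818741  0.07068865 0.066     ] [0.62159135 0.07674687 0.055     ] [ 0.65394789 -0.11048469  0.055     ] [ 0.63776962 -0.01686891  0.055     ]
0.15774904686680957 102.66630831962833
0.10128712181844111 101.84912708020246
0.25895051899505167 102.346528749154
0.1900068526512546 99.804762396344
```

```bash
python3 - <<'E'
from h import *
R=down(np.radians(12.3))
for yy in (12.3,192.3):
  for p in ([.537,-.182,.2],[.49,0.02,.1],[.638,-.017,.2]):
    q=robot.ik(p,down(np.radians(yy))); print(yy,None if q is None else np.round(q,2))
robot.move_ptp([.525,-.13,.26],R)
s=robot.get_state();print(s["time"],s["ee_pos"],s["force"])
i=robot.camera_info("wrist");np.save("w1.npy",i,allow_pickle=True)
im=robot.grab_frame("wrist");cv2.imwrite("pics/w1.png",im[:,:,::-1]);print(i)
robot.gripper_to(0.0)
print(robot.get_state()["time"])
E
```

```text
12.3 [-0.4   0.46  0.88  1.81 -0.4   1.06  0.84]
12.3 [-0.51  0.38  0.48  2.06 -0.25  0.75  0.35]
12.3 [-0.45  0.52  0.6   1.62 -0.32  1.1   0.45]
192.3 [-0.52  0.56  1.09  1.81 -0.55  1.11 -2.17]
192.3 [-0.95  0.6   1.09  2.07 -0.7   0.89 -2.38]
192.3 [-0.73  0.71  1.08  1.63 -0.66  1.21 -2.43]
2.7 [ 0.52528005 -0.12910597  0.25987311] [ 0.41099003 -0.00104768 -0.1482475 ]
{'fx': 314.8285437697796, 'fy': 314.8285437697796, 'cx': 313.01600909602, 'cy': 199.5392764641315, 'rvec': array([-2.8546384 , -0.3098174 , -0.04284321]), 'tvec': array([-0.4853205 , -0.26750427,  0.36264201])}
4.1667
```

View pics/w1.png

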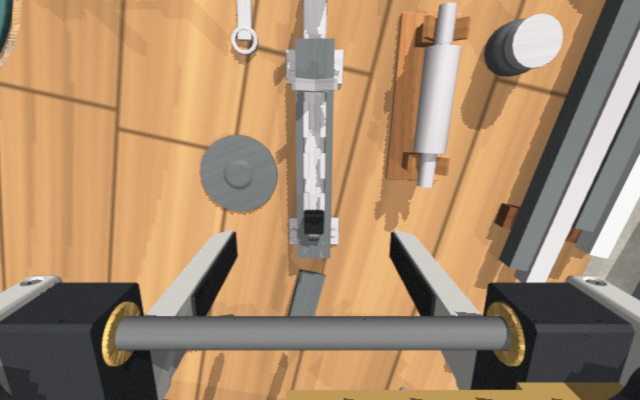

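```bash
python3 - <<'E'
import cv2
a=cv2.imread("pics/w1.png")
c=a[190:265,270:360]; cv2.imwrite("pics/w1a.png",cv2.resize(c,None,fx=8,fy=8,interpolation=cv2.INTER_CUBIC))
c=a[0:200,270:480]; cv2.imwrite("pics/w1b.png",cv2.resize(c,None,fx=3,fy=3,interpolation=cv2.INTER_CUBIC))
E
```

```text
(no output)
```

View pics/w1a.png

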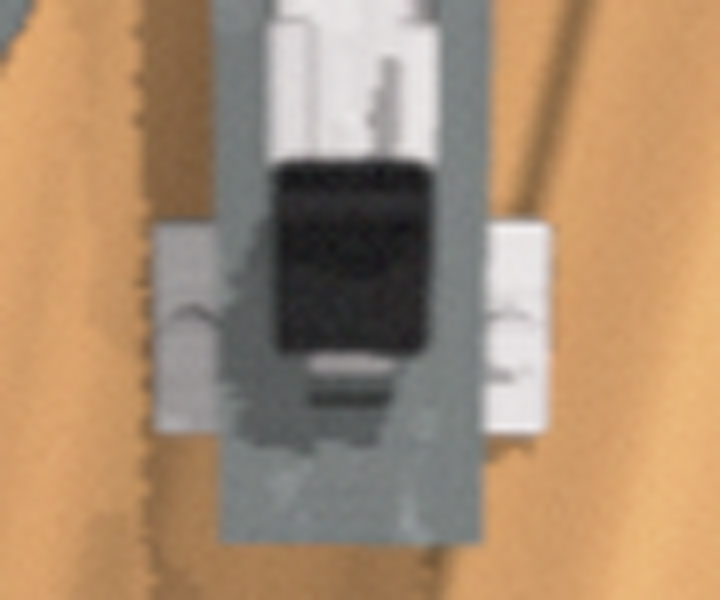

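View pics/w1b.png

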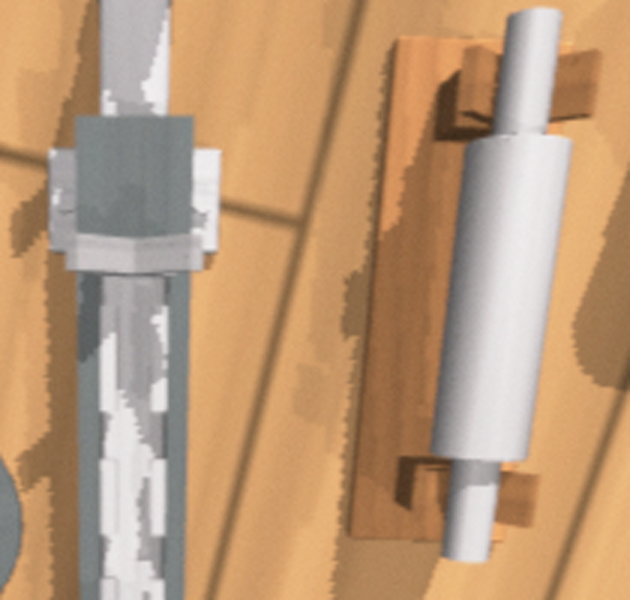

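```bash
python3 - <<'E'
from h import *
i=np.load("w1.npy",allow_pickle=True).item()
a=lambda x,y,z:backproj(i,(270+x/8,190+y/8),z)
b=lambda x,y,z:backproj(i,(270+x/3,y/3),z)
R=cv2.Rodrigues(i["rvec"])[0];print("cam",-R.T@i["tvec"])
s0=(a(219,543,.038)+a(483,543,.038))/2; s1=(b(76,117,.038)+b(192,117,.038))/2
d=s1-s0;L=np.linalg.norm(d);u=d/L;print(s0,s1,L,np.degrees(np.arctan2(d[1],d[0])))
O=s0+u*(.215+(L-.265)/2);O[2]=0
v=np.array([u[1],-u[0],0])
print("origin",O)
loc=lambda p:print(np.round([(p-O)@v*1000,(p-O)@u*1000],1))
for q in [a(278,350,.058),a(430,350,.058),a(280,160,.067),a(432,160,.067),a(355,212,.058),a(355,212,.067)]: loc(q)
loc((b(66,240,.075)+b(204,240,.075))/2);loc((b(66,270,.075)+b(204,270,.075))/2)
# roller: shoulders & ends
e1=(b(508,10,.055)+b(562,12,.055))/2;e2=(b(443,558,.055)+b(492,560,.055))/2
m=(e1+e2)/2;dd=e1-e2;print(m,np.linalg.norm(dd),np.degrees(np.arctan2(dd[1],dd[0])))
for q in [b(462,136,.055),b(570,138,.055),b(433,458,.055),b(527,460,.055)]:print(q)
np.savez("st.npz",O=O,u=u,v=v)
E
```

```text
cam [ 0.50829704 -0.05260408  0.42127269]
[ 0.54975881 -0.23534289  0.038     ] [0.49354045 0.02372107 0.038     ] 0.26509363668842384 102.24367751496732
origin [ 0.50415387 -0.02518741  0.        ]
[ -11.5 -172.7]
[  12.  -172.6]
[ -10.8 -139.1]
[  11.6 -139.1]
[   0.3 -150.2]
[   0.3 -147.2]
[0.3 4.1]
[ 0.4 -5.7]
[ 0.63990468 -0.01256514  0.055     ] 0.19300832372762824 101.01928030906046
[0.60901324 0.03930536 0.055     ]
[0.6466082  0.04690459 0.055     ]
[ 0.63296234 -0.07185018  0.055     ]
[ 0.66870994 -0.06478751  0.055     ]
```

```bash
cat >> h.py <<'E'
try:
    st=np.load("st.npz");O,u,v=st["O"],st["u"],st["v"]
    RS=down(np.arctan2(v[1],v[0]))
    W=lambda x,y,z:O+u*y+v*x+np.array([0,0,z])
    def show(t=""):
        s=robot.get_state();p=s["ee_pos"]-O
        print(t,round(s["time"],2),"loc mm",np.round([p@v*1e3,p@u*1e3,p[2]*1e3],1),"F(v,u,z)",np.round([s["force"]@v,s["force"]@u,s["force"][2]],1),"op",round(s["opening"],4))
        return s
except FileNotFoundError: pass
E
python3 - <<'E'
from h import *
Y=-.161
robot.move_ptp(W(0,Y,.100),RS); show("above")
robot.pause(.2); show()
r=robot.move_linear(W(0,Y,.066),velocity=.02,threshold=2.0); show(("contact",r))
E
```

```text
above 4.88 loc mm [   0.7 -161.1  101.1] F(v,u,z) [0.5 0.8 0.5] op 0.0004
 5.08 loc mm [   1.1 -160.6  101.6] F(v,u,z) [ 0.8 -0.6 -0.2] op 0.0002
('contact', True) 6.22 loc mm [-1.000e-01 -1.609e+02  7.560e+01] F(v,u,z) [ 0.1 -0.6  4.2] op 0.0003
```

```bash
python3 - <<'E'
from h import *
for z in (.0735,.0715,.070):
    robot.move_linear(W(0,-.161,z),velocity=.02,threshold=8); s=show(z)
    if s["force"][2]>9: break
E
```

```text
0.0735 6.48 loc mm [   0.  -161.1   73.5] F(v,u,z) [-0.4 -0.7  4. ] op 0.0004
0.0715 6.73 loc mm [   0.  -161.1   71.6] F(v,u,z) [-0.6 -0.6  5.7] op 0.0002
0.07 6.98 loc mm [   0.  -161.1   70.1] F(v,u,z) [-1.3  0.2  6.2] op 0.0007
```

```bash
python3 - <<'E'
from h import *
r=robot.move_linear(W(0,-.155,.0697),velocity=.02,threshold=9); show(r)
if not r:
    r=robot.move_linear(W(0,-.135,.0697),velocity=.03,threshold=9); show(r)
i=robot.camera_info("wrist");np.save("w2.npy",i,allow_pickle=True)
im=robot.grab_frame("wrist");cv2.imwrite("pics/w2.png",im[:,:,::-1])
E
```

```text
False 7.43 loc mm [ 1.00e-01 -1.55e+02  6.99e+01] F(v,u,z) [-0.4  0.6  6.4] op 0.0004
False 8.25 loc mm [   0.  -134.9   69.9] F(v,u,z) [-1.5  0.9  5.7] op 0.0002
```

View pics/w2.png

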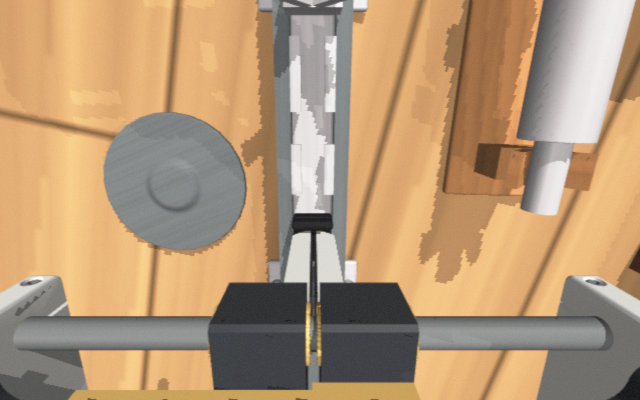

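```bash
python3 - <<'E'
from h import *
i=np.load("w2.npy",allow_pickle=True).item()
for y in (214,230,233):
    p=backproj(i,(313,y),.060)-O;print(y,p@u,p@v)
E
```

```text
214 -0.11281228030014367 -6.859218686648336e-05
230 -0.12257604246767585 -6.728060690612547e-05
233 -0.12443840367106103 -6.703043329562772e-05
```

```bash
python3 - <<'E'
from h import *
robot.move_linear(W(0,-.135,.0785),velocity=.03); show("up")
r=robot.move_linear(W(0,-.095,.0785),velocity=.018,threshold=6); show(("push",r))
i=robot.camera_info("wrist");np.save("w3.npy",i,allow_pickle=True)
im=robot.grab_frame("wrist");cv2.imwrite("pics/w3.png",im[:,:,::-1])
E
```

```text
up 8.74 loc mm [  -0.  -134.9   78.5] F(v,u,z) [ 0.4 -0.4 -0.4] op 0.0007
('push', True) 9.99 loc mm [ 1.00e-01 -1.14e+02  7.85e+01] F(v,u,z) [ 0.1 -3.1  2.8] op 0.0007
```

View pics/w3.png

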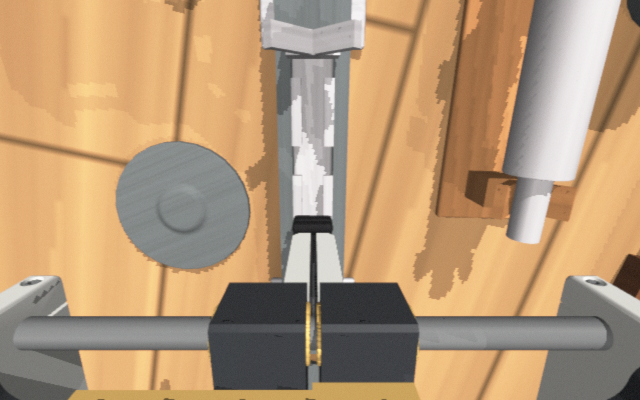

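```bash
python3 - <<'E'
from h import *
robot.move_linear(W(0,-.1145,.0815),velocity=.03); show("up")
r=robot.move_linear(W(0,-.108,.0815),velocity=.015,threshold=5); show(("push",r))
robot.move_linear(W(0,-.125,.15),velocity=.1); show()
i=robot.camera_info("wrist");np.save("w4.npy",i,allow_pickle=True)
im=robot.grab_frame("wrist");cv2.imwrite("pics/w4.png",im[:,:,::-1])
im=robot.grab_frame("scene");cv2.imwrite("pics/s4.png",cv2.resize(im[150:310,270:430,::-1],None,fx=3.75,fy=3.75,interpolation=cv2.INTER_CUBIC))
E
```

```text
up 10.3 loc mm [ 1.000e-01 -1.141e+02  8.160e+01] F(v,u,z) [-1.  -0.9  0.1] op 0.0005
('push', True) 10.53 loc mm [-1.00e-01 -1.14e+02  8.14e+01] F(v,u,z) [ 1.7 -2.1  2.1] op 0.0006
 11.38 loc mm [  -0.2 -124.6  149.5] F(v,u,z) [ 0.4  0.8 -0.3] op 0.0006
```

View pics/w4.png

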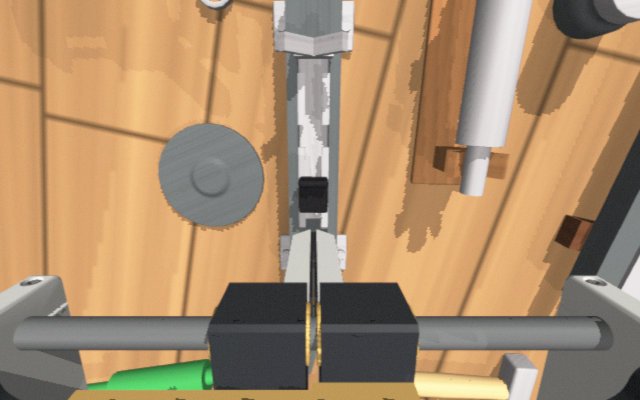

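View pics/s4.png

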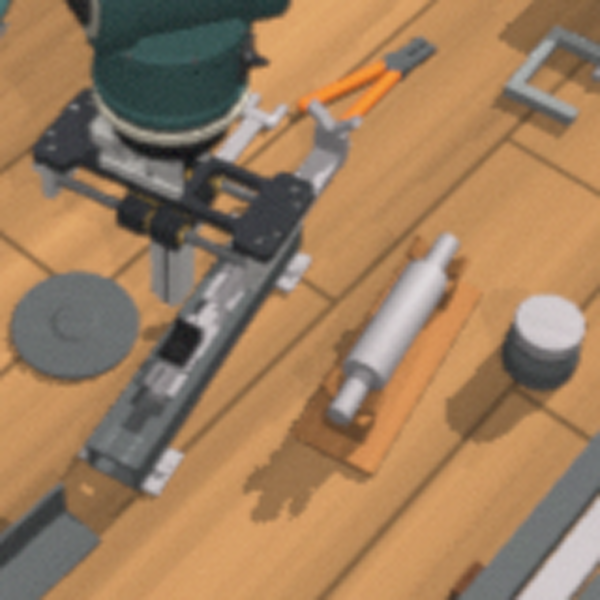

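```bash
python3 - <<'E'
from h import *
import cv2
a=cv2.imread("pics/w4.png")[150:240,270:360]; cv2.imwrite("pics/w4a.png",cv2.resize(a,None,fx=6,fy=6,interpolation=cv2.INTER_CUBIC))
i=np.load("w4.npy",allow_pickle=True).item()
for y,z in ((212,.058),(212,.0535),(177,.067),(177,.0625)):
    p=backproj(i,(313,y),z)-O;print(y,z,p@u,p@v)
E
```

```text
212 0.058 -0.1276555562730629 -0.0005075755204978424
212 0.0535 -0.12910627683705508 -0.000516287673093984
177 0.067 -0.09578580081393774 -0.0004812170695920291
177 0.0625 -0.0967019004731268 -0.0004897643392401778
```

View pics/w4a.png

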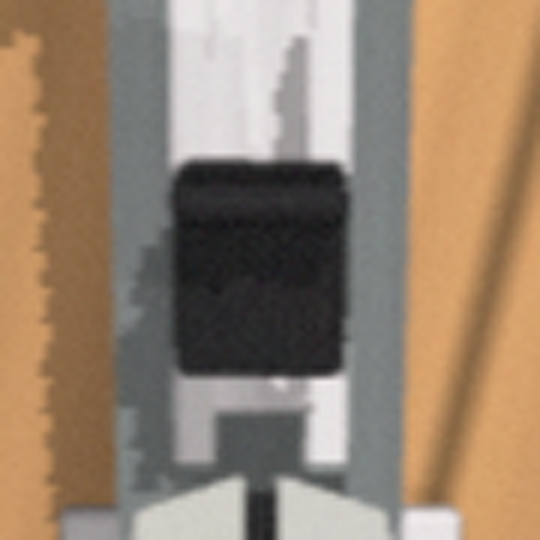

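The tube is out about 45 mm and hit a hard stop. I'll probe the pad height briefly to confirm the button is fully up.

```bash
python3 - <<'E'
from h import *
robot.move_linear(W(0,-.1165,.084),velocity=.1); show()
r=robot.move_linear(W(0,-.1165,.074),velocity=.015,threshold=1.6); show(("probe",r))
robot.move_linear(W(0,-.1165,.10),velocity=.08)
i=robot.camera_info("scene")
robot.move_ptp([.6399,-.0126,.22],down(np.radians(10.9))); 
robot.gripper_to(.060); s=robot.get_state();print(s["time"],s["ee_pos"])
i=robot.camera_info("wrist");np.save("w5.npy",i,allow_pickle=True)
im=robot.grab_frame("wrist");cv2.imwrite("pics/w5.png",im[:,:,::-1])
E
```

```text
12.3 loc mm [   0.2 -116.8   84.4] F(v,u,z) [ 0.4 -1.  -0.4] op 0.0006
('probe', True) 12.82 loc mm [ 1.000e-01 -1.165e+02  7.620e+01] F(v,u,z) [ 1.  -0.3  2.8] op 0.0005
15.1417 [ 0.63989693 -0.01257837  0.21997933]
```

View pics/w5.png

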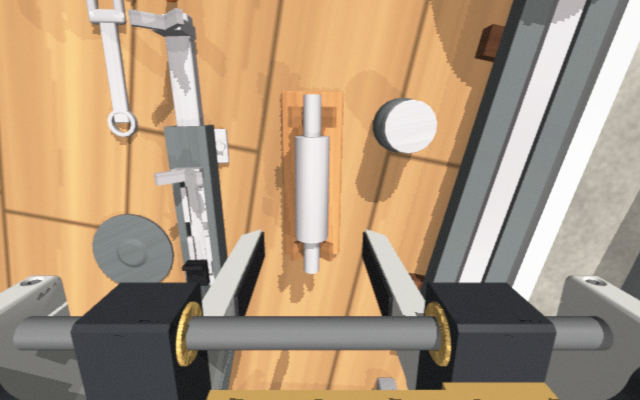

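The probe met the pad at full height, so the button is up. The roller ends are near (313,95) and (312,272).

```bash
python3 - <<'E'
import cv2
a=cv2.imread("pics/w5.png")[85:285,240:390]; cv2.imwrite("pics/w5a.png",cv2.resize(a,None,fx=3,fy=3,interpolation=cv2.INTER_CUBIC))
E
```

```text
(no output)
```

View pics/w5a.png

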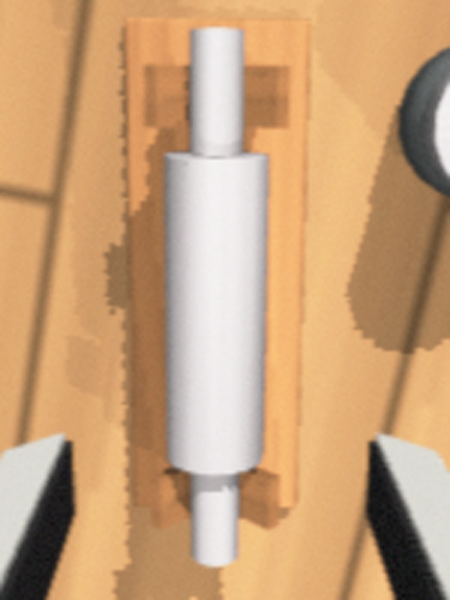

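```bash
python3 - <<'E'
from h import *
i=np.load("w5.npy",allow_pickle=True).item()
b=lambda x,y,z:backproj(i,(240+x/3,85+y/3),z)
e1=b(217,29,.057);e2=b(215,561,.057);d=e1-e2;print((e1+e2)/2,np.linalg.norm(d),np.degrees(np.arctan2(d[1],d[0])))
s1=b(216.5,155,.060);s2=b(215.3,470,.060);print((s1+s2)/2,np.linalg.norm(s1-s2))
R=cv2.Rodrigues(i["rvec"])[0];print("cam",-R.T@i["tvec"])
E
```

```text
[ 0.63910048 -0.01444081  0.057     ] 0.19252189888110516 100.64236921505744
[ 0.63923571 -0.01519751  0.06      ] 0.11365546392861868
cam [0.62487726 0.06434521 0.38139442]
```

```bash
python3 - <<'E'
from h import *
R=down(np.radians(10.6)); p=np.array([.6391,-.0145,0])
robot.move_ptp(p+[0,0,.13],R)
r=robot.move_linear(p+[0,0,.0555],velocity=.08,threshold=8); print(r,robot.get_state()["ee_pos"])
if not r:
    robot.gripper_to(.0); s=robot.get_state();print(s["opening"],s["force"],s["time"])
    robot.move_linear(p+[0,0,.0555+.02],velocity=.05);s=robot.get_state();print(s["opening"],s["force"],s["time"])
    robot.move_linear(p+[0,0,.15],velocity=.1)
    i=robot.camera_info("wrist");np.save("w6.npy",i,allow_pickle=True)
    im=robot.grab_frame("wrist");cv2.imwrite("pics/w6.png",im[:,:,::-1])
    s=robot.get_state();print(s["opening"],s["force"],s["moment"],s["time"],s["ee_pos"])
E
```

```text
False [ 0.63941359 -0.01456967  0.05599621]
0.035339862128731005 [-4.21536049  0.3622392   5.55686691] 17.2333
0.035316637700724365 [ 0.51888043 -0.23077491 -4.51311618] 17.7833
0.03538482527359614 [ 2.19326452e-01 -3.98204087e-03 -4.40642378e+00] [-0.06599987  0.02768777  0.01159082] 18.725 [ 0.63872234 -0.01437483  0.14923738]
```

View pics/w6.png

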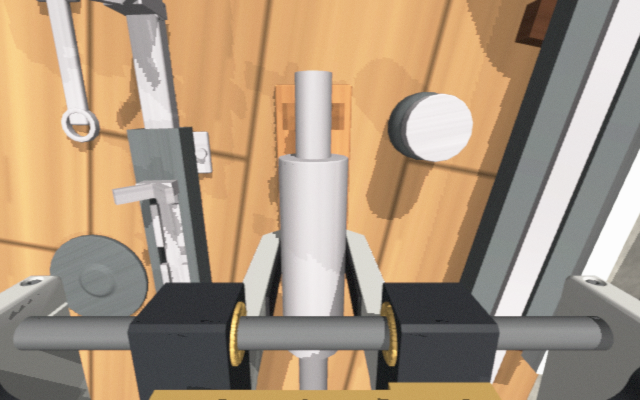

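```bash
python3 - <<'E'
from h import *
i=np.load("w6.npy",allow_pickle=True).item()
c=np.array([.63872,-.01437,.1492])
t=np.radians(100.6);ax=np.array([np.cos(t),np.sin(t),0])
for px in ((313.5,72),):
    p=backproj(i,px,.152)-c;print("end",p@ax, p@np.array([ax[1],-ax[0],0]))
# predicted px of end (top edge of end face) at pitches
for pit in (-.06,-.03,0,.03,.06):
    a=ax*np.cos(pit)+np.array([0,0,np.sin(pit)]);n=np.cross(a,np.array([ax[1],-ax[0],0]))
    n=n if n[2]>0 else -n
    w=np.array([ax[1],-ax[0],0])
    P=[c+a*.095+n*.009, c+a*.095+w*.009,c+a*.095-w*.009,c+a*.055+n*.018,c+a*.055+w*.018,c+a*.055-w*.018]
    print(pit,np.round(proj(i,P),1).tolist())
a=cv2.imread("pics/w6.png")[60:220,250:380];cv2.imwrite("pics/w6a.png",cv2.resize(a,None,fx=3.7,fy=3.7,interpolation=cv2.INTER_CUBIC))
E
```

```text
end 0.09644738756993204 0.00013683828003954387
-0.06 [[313.2, 74.3], [331.3, 77.6], [295.1, 77.6], [313.2, 161.5], [347.5, 158.3], [278.9, 158.3]]
-0.03 [[313.2, 73.9], [331.6, 76.7], [294.8, 76.7], [313.2, 163.0], [347.8, 158.6], [278.5, 158.6]]
0 [[313.2, 73.8], [331.9, 75.9], [294.5, 75.9], [313.2, 164.7], [348.2, 159.0], [278.2, 159.0]]
0.03 [[313.2, 73.8], [332.3, 75.4], [294.1, 75.4], [313.2, 166.5], [348.5, 159.6], [277.8, 159.5]]
0.06 [[313.2, 74.0], [332.6, 75.0], [293.8, 75.0], [313.2, 168.5], [348.9, 160.2], [277.5, 160.2]]
```

View pics/w6a.png

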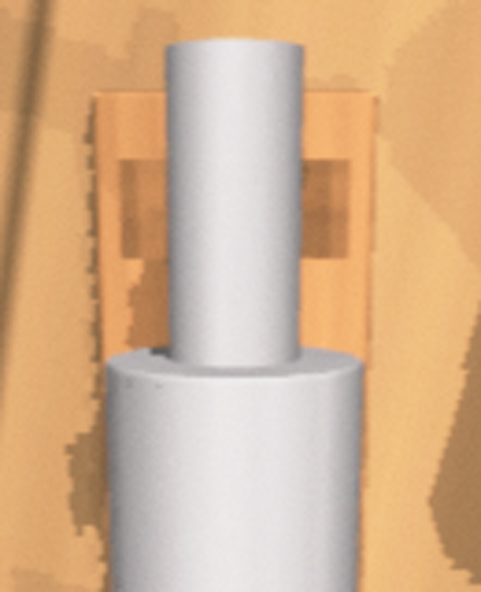

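```bash
python3 - <<'E'
from h import *
robot.move_ptp(W(0,.071,.13),RS); show()
robot.move_linear(W(0,.071,.088),velocity=.08); robot.pause(.3); show()
im=robot.grab_frame("wrist");cv2.imwrite("pics/w7.png",im[:,:,::-1])
im=robot.grab_frame("scene");cv2.imwrite("pics/s7.png",cv2.resize(im[150:270,300:420,::-1],None,fx=5,fy=5,interpolation=cv2.INTER_CUBIC))
E
```

```text
19.42 loc mm [1.000e-01 7.130e+01 1.301e+02] F(v,u,z) [ 0.1 -0.4 -4.1] op 0.0357
 20.39 loc mm [ 0.2 71.1 88.3] F(v,u,z) [ 0.2  0.2 -4.5] op 0.0353
```

View pics/w7.png

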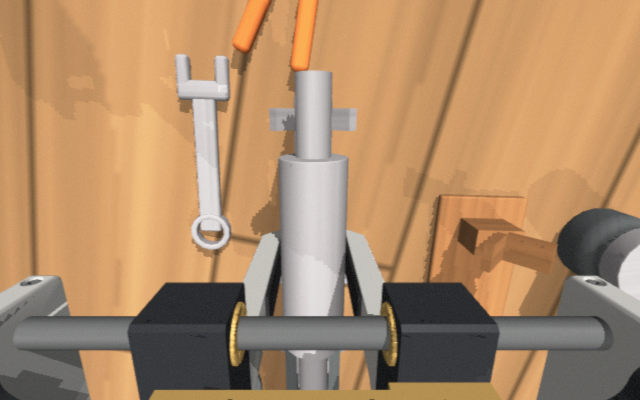

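View pics/s7.png

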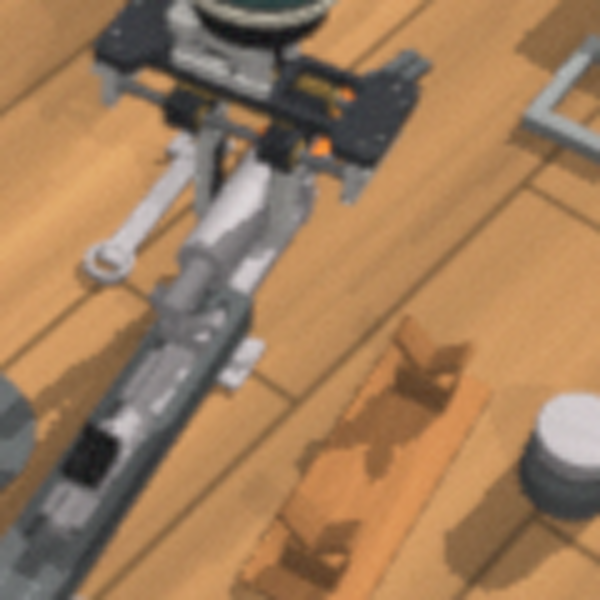

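Sliding rest at (312,120) sits centred under the thin end, clear of the shoulder. Lowering now.

```bash
python3 - <<'E'
from h import *
robot.move_linear(W(0,.071,.072),velocity=.03); show()
r=robot.move_linear(W(0,.071,.0635),velocity=.01,threshold=2.5); show(("touch",r))
robot.pause(.2); show()
E
```

```text
21.18 loc mm [ 0.  70.9 72. ] F(v,u,z) [-0.7  0.5 -3. ] op 0.0356
('touch', True) 21.76 loc mm [-0.1 71.  66.5] F(v,u,z) [-0.7  0.1  6.1] op 0.0352
 21.96 loc mm [-0.1 71.  66.5] F(v,u,z) [ 0.1 -0.   5.5] op 0.0351
```

```bash
python3 - <<'E'
from h import *
robot.gripper_to(.064); show("open")
robot.move_linear(W(0,.071,.16),velocity=.08); show()
robot.move_ptp(W(.0,.0,.26),RS); show()
i=robot.camera_info("wrist");np.save("w8.npy",i,allow_pickle=True)
im=robot.grab_frame("wrist");cv2.imwrite("pics/w8.png",im[:,:,::-1])
im=robot.grab_frame("scene");cv2.imwrite("pics/s8.png",cv2.resize(im[150:310,270:430,::-1],None,fx=3.75,fy=3.75,interpolation=cv2.INTER_CUBIC))
E
```

```text
open 22.59 loc mm [-0.6 71.1 66.1] F(v,u,z) [-0.6  1.1 -0.8] op 0.0636
 23.92 loc mm [ -0.3  71.  159.6] F(v,u,z) [0.3 0.3 0.2] op 0.0641
 24.48 loc mm [-1.000e-01 -0.000e+00  2.599e+02] F(v,u,z) [-0.2  0.3 -0.3] op 0.0641
```

View pics/w8.png

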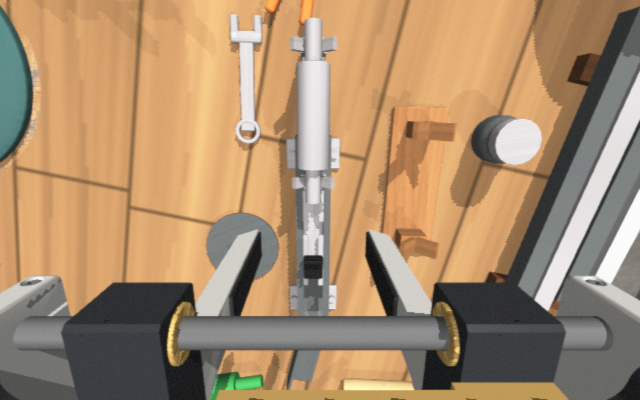

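View pics/s8.png

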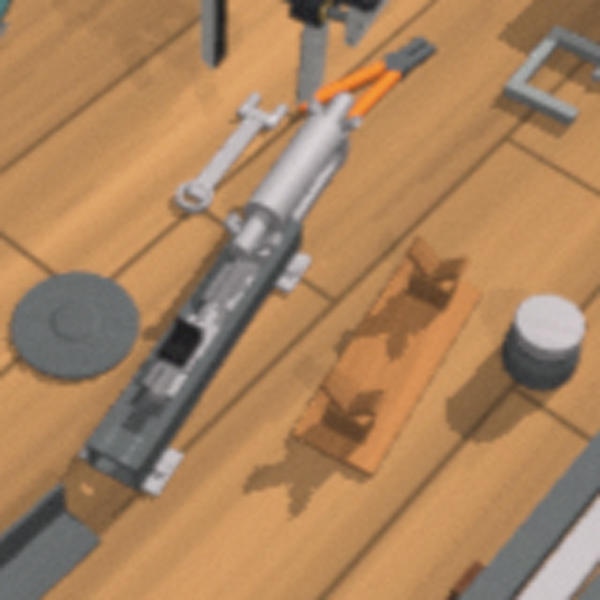

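```bash
python3 - <<'E'
from h import *
i=np.load("w8.npy",allow_pickle=True).item()
e1=backproj(i,(314,19),.068)-O;e2=backproj(i,(313.2,203),.068)-O
m=(e1+e2)/2;d=e1-e2;print("mid u,v",m@u,m@v,"len",np.linalg.norm(d),"ang",d@v/(d@u))
p=backproj(i,(313,278),.058)-O;print("pad end",p@u+.1726)
robot.sign_off()
E
```

```text
mid u,v 0.07210872815939368 0.0005814904682832737 len 0.1924436642955757 ang 0.004363435611689756
pad end 0.04509764610652742
the job is handed in; nothing more can be done
```

The roller is lying on its thin ends in both V-rests of the extended stand, and I handed the job in at about 24.5 s of the 64 s. The hand-in itself reports no verdict.

**Stand:** I pressed the button with about 6 N and slid the tube off its first hole. I then eased off and pushed on the ridge until the tube stopped hard in the next hole. The tube is out about 45 mm by the camera. A light touch met the pad at its full-up height, so the button had popped up.

**Roller:** It weighs about 0.45 kg. It touched down in the rests at an axis height of 66.5 mm, with about 10 N on the stand before I let go.

**Final checks, from the wrist camera:**

| Check | Measured | Allowed |
|---|---|---|
| Distance out from the fixed rest | 72 mm | 56 to 102 mm |
| Sideways offset | 0.6 mm | 5 mm |
| Axis angle to the stand | 0.004 rad | 0.05 rad |

- **Robot:** the gripper is clear of everything.
- **Other things on the bench:** they look unmoved in the last pictures.
- **Failed or disagreeing checks:** none failed. Two were weaker:
  - The camera measured the roller 2 to 3 mm too long, within what the calibration allows.
  - I did not re-measure the roller's height after letting go.

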